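# Prop the damp chest's lid open

## Robot

A 6-joint arm with a two-finger parallel gripper is mounted at the origin on the work surface. World frame = base frame: x ahead of the robot, y to its left, z up, the work surface at z = 0. Lengths are in m, angles in rad, forces in N, time in s.
With the tool pointing down it reaches from about 0.375 to 0.9 m from the base axis. Payload 3.1 kg.
Tool frame: the origin (TCP) lies midway between the tips of the shut fingers; the grasp point (between the pads) lies robot.grip_depth behind it (robot.grip_depth is the distance from the TCP to the grasp point, in m); z points along the fingers, y is the line along which they close (so a half turn about z gives the same grasp; the last joint's range is limited). The gripper opens to 87 mm and grips with 3 to 60 N. Pads are 19 mm wide; open, the fingers measure 117 mm over their backs; the gripper's body (75 mm by 190 mm) begins 51 mm behind the grasp point.
Start: joints at [1.105, 0.527, 1.433, -0, 1.181, -0.178], TCP at [0.177, 0.599, 0.223] pointing down, gripper open.
Joint ranges: [-3.08, 3.08], [-0.75, 2.2], [0.22, 2.44], [-1.43, 4.57], [0, 2.65], [-2.85, 2.85]. Speed limits (rad/s): [2.79, 2.79, 3.14, 3.14, 3.14, 3.14].

## Interface

Orientations are given as a unit quaternion [x, y, z, w].
In Python, from rig import robot, viewer, sensors gives the robot as it stands (robot), with the cameras (viewer) and the readings (sensors).
- The arm moves only by the tool pendant, called as name(argument=value, ...) on one line, values as JSON. Schema: {"type":"object","properties":{"motion":{"type":"array","items":{"type":"object","properties":{"dx":{"type":"number"},"dy":{"type":"number"},"dz":{"type":"number"},"turn":{"type":"number"}},"additionalProperties":false},"minItems":1,"maxItems":20},"jaw":{"type":"number"},"squeeze":{"type":"number"},"only":{"type":"string"},"quiet":{"type":"boolean"},"lines":{"type":"string"}},"required":["motion"],"additionalProperties":false}. motion is a list of rows, 1 to 20 of them, each an object with the fields dx, dy, dz (the shift in m), turn (a turn about the tool's z in rad); a field left out counts as zero; each row shifts and turns the commanded pose from where the row before left it, along the tool's axes as they then stand; what a row does not reach is not made up. A row lasts 1/12 s, in which the tool goes at most 0.0417 m and 0.125 rad, less where a joint would pass 70% of its speed; a pose out of reach is approached as far as the arm can. jaw is the finger opening in m, set as the call begins (left out keeps the last). The fingers move at their own pace and stop on an object; squeeze is the grip in N (left out, the last holds). Time passes only in rows, so rows that do not move let the fingers close. The tool returns the time, the measured TCP pose, the force, the opening and the grip force at its end. only (a regular expression) keeps the lines of the reply that match it, lines (a string "A,B") keeps lines A to B, and quiet returns only ok. Input that does not fit is refused with a message, and nothing moves.
- sensors.get_obs(): the state, without advancing time (a new reading comes with each control period).
- viewer.camera(name): name is "scene" or "top" or "wrist"; returns a dict with "img" (480x640x3 uint8, red, green, blue), "fx", "fy", "cx", "cy" (pixels), "xyz" and "attitude" of the camera in the world. Camera axes: x right, y down, z forward; pixel columns grow to the right and rows downward; lengths in m; the calibration is good to about 2 mm. A picture is of the moment at which its call begins. There is no depth.
- robot.hand_in(): hands the job in; it is judged then, once.
The state is a dict: "time": time; "q": joint angles; "joint_velocities": joint speeds; "joint_torque": joint torques, N m; "position": TCP position; "tool_rot": TCP orientation; "ft_force": force on the tool from outside, world axes, zero at the start; "moment": the same for the moment, N m; "grip_width": finger opening in m; "grip_force": force on a finger pad.
Only numpy, scipy, OpenCV 4.12 (cv2) and the standard library are available. Lean on these libraries where they do the work, as an engineer would, in place of code of your own. Each camera call takes 0.05 s, during which the arm holds its last target. There are 200 camera calls.

## Task

The lid of the clay damp chest is standing open on its stiff hinge only. Take the prop rod on the side of the chest by its knob, swing it up out of its clip and over until its end lies in the slot bracket on the lid's edge, and let go so that it stays there holding the lid open. Do not close the lid or disturb the rolling pin, the bowl and the vase.

Things in the scene. Friction and masses are not known exactly. Their poses are not given: they have to be found in the camera images.
- chest: Plywood chest, fixed; 300 mm deep (its x), 260 wide (its y), 110 high. Origin: on the table straight below the prop rod's pivot, which is 100 mm higher; pivot axis parallel to y. x runs to the back, where the lid is hinged, y from the rod across the chest, z up. Walls span x -175 to +125 mm, y +25 to +285 mm: the rod hangs outside the right-hand wall.
- prop_rod (a joint): Steel rod, 10 mm thick, 170 mm from pivot to end. 0 rad: level in its clip, pointing along the chest's -x; grows as it swings up and over to the back; 1.57 upright; at 1.96 to 2.04 it leans on the back of the lid's slot (1.93 if the lid sags onto it). Turns freely; falls by its weight forwards before upright, backwards after. The clip is an open cradle, no force to leave.
- prop_knob (a point): Middle of the rod's dark wooden knob: round bar 18 mm thick, 36 mm long, parallel to the chest's y. It lies 140 mm along the rod from the pivot and 40 mm from the rod's plane to the chest's -y, and swings with the rod. It can turn between fingers closed across it (along the chest's x), tool straight down all the way. Clear for 80 mm on its -y side.
- lid_slot (a point): Where the rod's end comes to lie in the slot bracket: a steel channel on the lid's right-hand edge, 150 mm up the lid from the hinge, in the rod's plane. Roof 10 mm above this point, back plate 5 mm behind it, two cheeks 24 mm apart; open to the front, whence the rod comes, and underneath.
- lid (a joint): Lid: clear pane in a wooden frame, 300 by 260 mm, hinged along the chest's back edge 115 mm above the table. 0 rad shut, 1.25 fully open (stop). Starts at 1.15 to 1.25; its stiff hinge holds it, about 4 N at the slot closes it further, 8 N opens it.
- rolling_pin: Loose plain wooden rolling pin, 38 mm thick, 220 mm long along its x, lying beside the chest roughly parallel to the rod. Origin below its middle, on the table. A bystander.
- bowl: Loose yellow plastic bowl, 130 mm across, 55 mm high. Origin at the centre of its underside. A bystander.
- vase: Loose fired clay vase, 72 mm across, 100 mm high, beside the chest. Origin at the centre of its underside. A bystander.

How it is judged:
At the end, for the whole second after the job is handed in: The rod leans back past upright (more than 1.9 rad from its clip), so that its end lies in the lid's slot bracket, at rest and let go, and the lid still stands open (above 1.05 rad) (value of joint prop_rod above 1.9 rad and value of joint lid above 1.05 rad and velocity of joint prop_rod between -0.05 and 0.05 rad/s); the robot touches nothing.
It fails at once if the lid is knocked down or shut (below 1.0 rad) (value of joint lid below 1 rad).
It fails at once if the rolling pin is moved more than 30 mm (distance of rolling_pin from where it was at the start of the episode above 0.03 m).
It fails at once if the bowl is moved more than 30 mm (distance of bowl from where it was at the start of the episode above 0.03 m).
It fails at once if the vase is moved more than 30 mm (distance of vase from where it was at the start of the episode above 0.03 m).
It also fails if it takes over 34 s, if anything falls off the work surface, if the arm or the gripper's body presses on something with over 40 N, if the wrist force passes 120 N, or if a joint passes its speed limit or range.

## Working session

There is one attempt and no reset: what is moved stays moved. The work goes in short steps, Python scripts to look and compute and a tool call to move; the robot and the scene stay as the last step left them, time stands still between calls to the robot, and variables do not carry over. Pictures are saved under pics/ and viewed, at most 10 in all, crops included, and the job is handed in when it is done.

```bash
ls; mkdir -p pics; python3 - <<'E'
from rig import robot, viewer, sensors
import cv2
print(sensors.get_obs(), robot.grip_depth)
for n in("scene","top"):
    c=viewer.camera(n); cv2.imwrite(f"pics/{n}0.png",c["img"][:,:,::-1]); print(n,{k:v for k,v in c.items() if k!="img"})
E
```

```text
pics
rig.py
{'time': 0.0, 'q': array([ 1.10450668e+00,  5.28482497e-01,  1.43387379e+00, -1.55439783e-05,
        1.18137596e+00, -1.78489800e-01]), 'joint_velocities': array([-0.00044443,  0.00093032,  0.00116369,  0.00027656,  0.00086023,
       -0.00078848]), 'joint_torque': array([ 1.23211117e-03, -4.40024006e+01, -1.76597768e+01,  6.34317705e-02,
        5.80729195e-02, -1.51635040e-04]), 'position': array([0.17704595, 0.59865537, 0.22157066]), 'tool_rot': array([ 1.43400801e-01,  9.89664118e-01, -1.01695818e-03, -3.32131138e-04]), 'ft_force': array([0.04329949, 0.97972025, 0.06762842]), 'moment': array([ 0.00085264, -0.03515174,  0.03334208]), 'grip_force': 0.0, 'grip_width': 0.0870899169219788} 0.0187
scene {'fx': 548.6147194276201, 'fy': 548.6147194276201, 'cx': 318.51480172710103, 'cy': 249.32788877615494, 'xyz': array([0.52589006, 0.44502191, 0.94231292]), 'attitude': array([-0.06893093,  0.96629701, -0.24731186,  0.01885353])}
top {'fx': 621.9739144087088, 'fy': 621.9739144087088, 'cx': 319.5412011405156, 'cy': 242.72321136092162, 'xyz': array([ 0.55388405, -0.02579606,  1.24524121]), 'attitude': array([-0.69946163,  0.71442529, -0.01284696,  0.01359721])}
```

View pics/scene0.png

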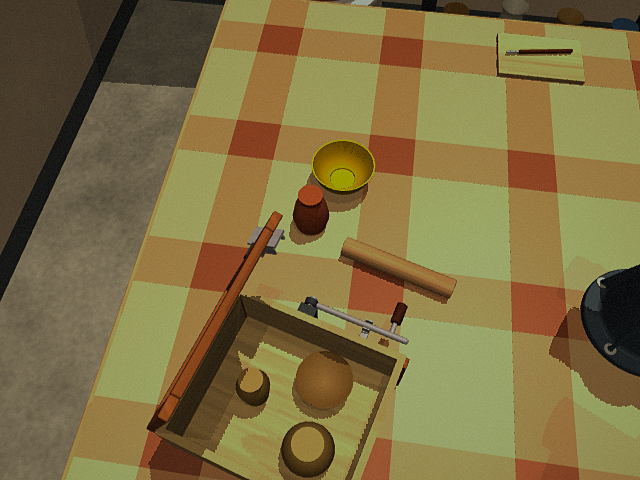

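View pics/top0.png

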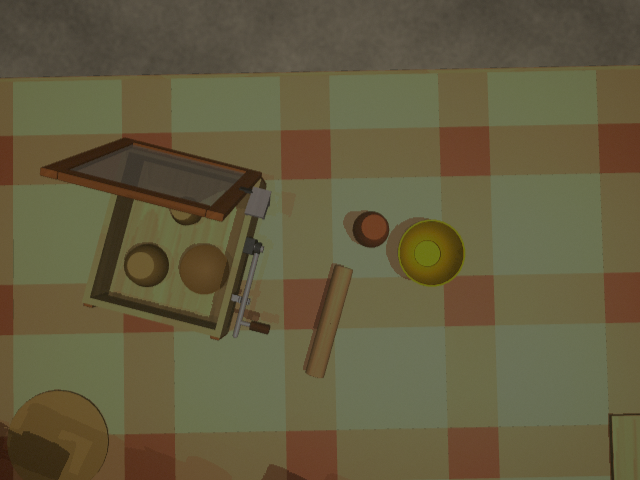

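The scene view shows the rod from its pivot at about (313,305) to its end at (407,341), with the knob at about (399,314). In the top view the pivot is at (258,248), the rod end at (236,335), the knob at (260,327) and the slot bracket at (258,203). I'll enlarge both for exact pixels.

```bash
python3 - <<'E'
import cv2,numpy as np
a=cv2.imread("pics/scene0.png")[210:360,235:425]; b=cv2.imread("pics/top0.png")[180:345,170:370]
a=cv2.resize(a,None,fx=4,fy=4,interpolation=cv2.INTER_CUBIC)
b=cv2.resize(b,None,fx=3.6,fy=3.6,interpolation=cv2.INTER_CUBIC)
cv2.imwrite("pics/a.png",a);cv2.imwrite("pics/b.png",cv2.convertScaleAbs(b,alpha=1.8))
E
```

```text
(no output)
```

View pics/a.png

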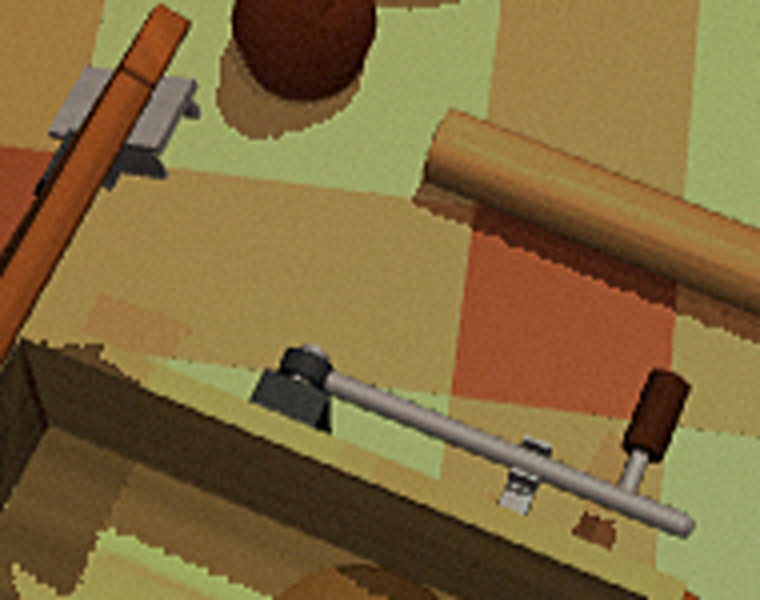

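View pics/b.png

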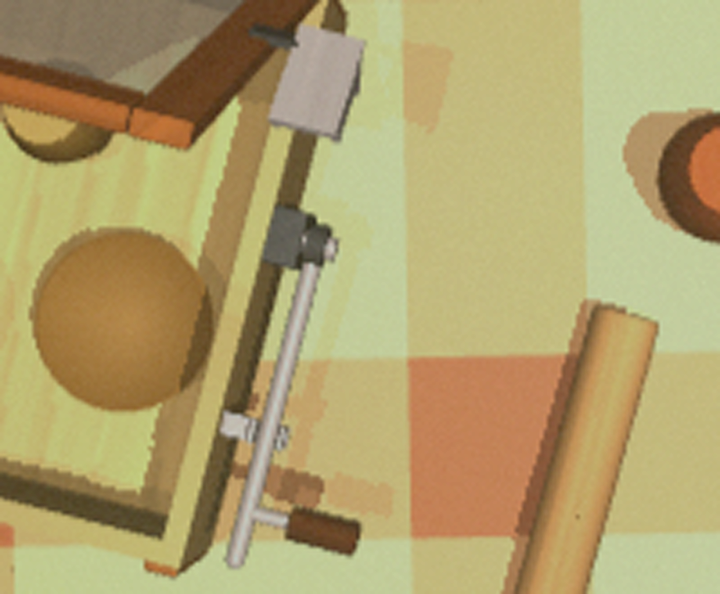

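Enlarged pixels. In a.png the knob is at (657,415), the rod end at (690,524), the hub at (308,366), and the roof corners are at (95,68), (197,82), (165,150) and (50,137). In b.png the knob is at (323,531), the rod end at (235,562), the hub at (318,243), and the roof corners are at (305,28), (363,42), (340,138) and (270,122).

```bash
cat > h.py <<'E'
import numpy as np
from scipy.spatial.transform import Rotation as R
S=dict(f=548.6147,c=(318.5148,249.3279),p=np.array([0.52589006,0.44502191,0.94231292]),r=R.from_quat([-0.06893093,0.96629701,-0.24731186,0.01885353]))
T=dict(f=621.9739,c=(319.5412,242.7232),p=np.array([0.55388405,-0.02579606,1.24524121]),r=R.from_quat([-0.69946163,0.71442529,-0.01284696,0.01359721]))
def ray(C,u,v):
    d=C["r"].apply([(u-C["c"][0])/C["f"],(v-C["c"][1])/C["f"],1]); return d/np.linalg.norm(d)
def proj(C,X):
    x=C["r"].inv().apply(np.asarray(X)-C["p"]); return x[...,:2]/x[...,2:]*C["f"]+C["c"]
def tri(obs):
    P=[np.eye(3)-np.outer(d,d) for d in (ray(C,*uv) for C,uv in obs)]
    X=np.linalg.solve(sum(P),sum(p@C["p"] for p,(C,_) in zip(P,obs)))
    return X,[float(np.linalg.norm(p@(X-C["p"])))*1e3 for p,(C,_) in zip(P,obs)]
pa=lambda u,v:((u+.5)/4-.5+235,(v+.5)/4-.5+210)
pb=lambda u,v:((u+.5)/3.6-.5+170,(v+.5)/3.6-.5+180)
E
python3 - <<'E'
from h import *
np.set_printoptions(precision=4,suppress=True)
for n,a,b in [("knob",(657,415),(323,531)),("end",(690,524),(235,562)),("hub",(308,366),(318,243)),("kn_out",(670,380),(357,536)),("kn_in",(644,452),(291,524)),
 ("r1",(95,68),(363,42)),("r2",(197,82),(340,138)),("r3",(165,150),(270,122)),("r4",(50,137),(305,28))]:
    X,e=tri([(S,pa(*a)),(T,pb(*b))]); print(n,X,e)
for n,b in [("pin0",(625,315)),("vase",(715,175))]:
    d=ray(T,*pb(*b)); print(n,T["p"]+d*(0.03-T["p"][2])/d[2])
for n,u in [("pin near",(315,373)),("pin far",(342,268)),("vase",(371,229)),("bowl",(431,252))]:
    d=ray(T,*u); print(n,T["p"]+d*(0.03-T["p"][2])/d[2])
E
```

```text
knob [0.4449 0.0886 0.0998] [0.7075774770069311, 0.7075774770069261]
end [0.4293 0.1336 0.1   ] [0.15697637802342834, 0.15697637802340664]
hub [0.5909 0.0883 0.1022] [0.06784860094216848, 0.06784860094217944]
kn_out [0.4412 0.0715 0.098 ] [0.05755496736558012, 0.057554967365626236]
kn_in [0.4488 0.105  0.0985] [0.7960680386670849, 0.7960680386670217]
r1 [0.6732 0.0509 0.261 ] [0.880321997520863, 0.8803219975209728]
r2 [0.6314 0.0606 0.277 ] [0.7841089826417224, 0.7841089826417559]
r3 [0.638  0.0905 0.2793] [0.01734292337045852, 0.017342923370370505]
r4 [0.683  0.0775 0.254 ] [1.2339981624302152, 1.2339981624302503]
pin0 [ 0.5507 -0.0703  0.03  ]
vase [ 0.6257 -0.1209  0.03  ]
pin near [ 0.3467 -0.0108  0.03  ]
pin far [ 0.5491 -0.0678  0.03  ]
vase [ 0.6241 -0.1262  0.03  ]
bowl [ 0.5766 -0.2423  0.03  ]
```

```bash
cat >> h.py <<'E'
def w(p,X): # chest->world
    c,s=np.cos(p[2]),np.sin(p[2]); X=np.asarray(X,float)
    return np.stack([p[0]+c*X[...,0]-s*X[...,1],p[1]+s*X[...,0]+c*X[...,1],X[...,2]],-1)
E
python3 - <<'E'
from h import *
from scipy.optimize import least_squares
np.set_printoptions(precision=4,suppress=True)
pts=[((-140,-40,100),pa(657,415),pb(323,531)),((-140,-58,100),pa(674,378),pb(359,538)),((-140,-22,100),pa(640,452),pb(289,522)),
((-169,0,100),pa(690,525),pb(234,563)),((-140,0,102),pa(628,493),pb(253,513))]
lines=[(S,pa(340,382)),(T,pb(309,275)),(T,pb(283,378)),(S,pa(480,438))]
def f(p):
    r=[]
    for X,a,b in pts:
        X=np.array(X)/1e3; r+=[*(proj(S,w(p,X))-a),*(proj(T,w(p,X))-b)]
    for C,q in lines:
        A,B=proj(C,w(p,[(-.17,0,.1),(0,0,.1)])); n=(B-A)[::-1]*[1,-1]; r.append(n@(np.array(q)-A)/np.linalg.norm(n))
    return np.array(r)
s=least_squares(f,[.59,.09,-.25],loss="soft_l1"); p=s.x
print(p,f(p).round(1))
print("hub",w(p,(0,-.012,.1)),"knob",w(p,(-.14,-.04,.1)))
# roof centre & lid angle
for th in(1.15,1.2,1.25):
    h=np.array([.125,0,.115]); X=h+.15*np.array([-np.cos(th),0,np.sin(th)]); print(th,X,w(p,X))
q=p[:2]; c,s_=np.cos(p[2]),np.sin(p[2])
for n,X in [("r1",(.6732,.0509,.261)),("r2",(.6314,.0606,.277)),("r3",(.638,.0905,.2793)),("r4",(.683,.0775,.254)),("pinN",(.3467,-.0108,.02)),("pinF",(.5491,-.0678,.02)),("vase",(.6241,-.126,.03))]:
    d=np.array(X[:2])-q; print(n,c*d[0]+s_*d[1],-s_*d[0]+c*d[1],X[2])
E
```

```text
[ 0.5907  0.0885 -0.2739] [ 0.4 -0.4  0.4 -0.5 -0.2 -0.4 -0.1  0.   0.9 -0.2  0.3 -0.4  0.7  0.2
 -0.   0.5 -0.7  0.8 -1.4 -0.9  0.1  0.2 -0.  -0.2]
hub [0.5874 0.077  0.1   ] knob [0.4451 0.0879 0.1   ]
1.15 [0.0637 0.     0.2519] [0.652  0.0713 0.2519]
1.2 [0.0706 0.     0.2548] [0.6587 0.0694 0.2548]
1.25 [0.0777 0.     0.2573] [0.6655 0.0675 0.2573]
r1 0.08960965779726188 -0.013894595394686148 0.261
r2 0.04674403410424046 -0.01586139620012803 0.277
r3 0.04501125934606137 0.014709300416688177 0.2793
r4 0.09185014445647882 0.014364566297230184 0.254
pinN -0.2080344752886345 -0.1616007565374943 0.02
pinF 0.00223854241930041 -0.16173501002347077 0.02
vase 0.09018421007190364 -0.1974813320879552 0.03
```

The chest pose fit agrees to within 1 px or so, and the measured heights match the text. The knob is at (0.445, 0.088, 0.100), yaw is -0.274, and the slot is near chest (68, 0, 255) mm. I'll grip toward the knob's outer end (chest y -48 mm), near the fingertips, so the gripper body clears the bracket. First I turn about +1.557 rad, which makes tool y chest x and tool x chest y.

pendant(motion=[{"turn": 0.12},{"turn": 0.12},{"turn": 0.12},{"turn": 0.12},{"turn": 0.12},{"turn": 0.12},{"turn": 0.12},{"turn": 0.12},{"turn": 0.12},{"turn": 0.12},{"turn": 0.12},{"turn": 0.12},{"turn": 0.12},{}], jaw=0.087)

```text
time: 1.27
position: [0.1772, 0.5989, 0.222]
tool_rot: [0.799, 0.602, -0.001, 0.0]
ft_force: [-0.9, 0.3, -0.3]
grip_width: 0.0872
grip_force: 0.0
```

pendant(motion=[{"dx": -0.015,"dy": 0.013},{"dx": -0.028,"dy": 0.026},{"dx": -0.028,"dy": 0.026},{"dx": -0.028,"dy": 0.026},{"dx": -0.028,"dy": 0.026},{"dx": -0.028,"dy": 0.026},{"dx": -0.028,"dy": 0.026},{"dx": -0.028,"dy": 0.026},{"dx": -0.028,"dy": 0.026},{"dx": -0.028,"dy": 0.026},{"dx": -0.028,"dy": 0.026},{"dx": -0.028,"dy": 0.026},{"dx": -0.028,"dy": 0.026},{"dx": -0.028,"dy": 0.026},{"dx": -0.028,"dy": 0.026},{"dx": -0.02,"dy": 0.018},{},{}])

```text
time: 2.77
position: [0.441, 0.0794, 0.2224]
tool_rot: [0.798, 0.602, -0.0, -0.0]
ft_force: [-0.5, 0.5, -0.2]
grip_width: 0.087
grip_force: 0.0
```

```bash
cat >> h.py <<'E'
P=np.array([.5907,.0885,-.2739])
def st():
    from rig import robot, viewer, sensors
    o=sensors.get_obs(); d=o["position"][:2]-P[:2]; c,s=np.cos(P[2]),np.sin(P[2])
    y=R.from_quat(o["tool_rot"]).as_matrix()
    print("t",round(float(o["time"]),2),"chest mm",np.round([1e3*(c*d[0]+s*d[1]),1e3*(-s*d[0]+c*d[1]),1e3*o["position"][2]],1),"yaw err",round(float(np.arctan2(y[1,1],y[0,1])-P[2]),4),"z",y[:,2].round(3),"F",o["ft_force"].round(1),"grip",o["grip_width"],o["grip_force"],"q6",o["q"][5])
if __name__=="__main__": st()
E
python3 h.py
```

```text
t 2.77 chest mm [-141.7  -49.3  222.4] yaw err -0.0042 z [-0.  0. -1.] F [-0.5  0.5 -0.2] grip 0.08696154457665121 0.0 q6 0.2055124738227071
```

```bash
python3 - <<'E'
from rig import robot, viewer, sensors
import cv2
from h import *
c=viewer.camera("wrist"); cv2.imwrite("pics/w1.png",c["img"][:,:,::-1])
C=dict(f=c["fx"],c=(c["cx"],c["cy"]),p=c["xyz"],r=R.from_quat(c["attitude"]))
print(c["xyz"]); print(proj(C,w(P,[(-.14,-.022,.1),(-.14,-.04,.1),(-.14,-.058,.1),(-.17,0,.1),(-.14,-.0493,.1)])).round(1))
E
```

```text
[0.46388883 0.15991333 0.38456947]
[[323.8 189. ]
 [323.9 215.1]
 [324.  240.3]
 [277.7 155.9]
 [323.9 228.2]]
```

View pics/w1.png

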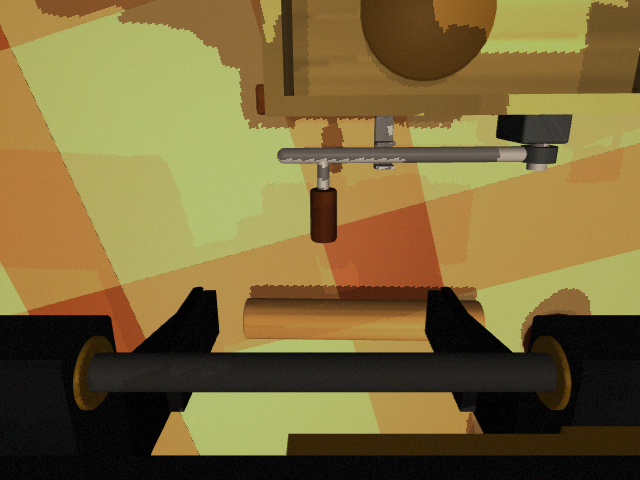

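The wrist view shows the knob spanning x 311–337 and y 188–242, centred on (324,215), exactly where predicted. I descend 0.134 m and close gently.

pendant(motion=[{"dx": 0.001,"dy": 0.0017,"dz": 0.015},{"dz": 0.025},{"dz": 0.03},{"dz": 0.03},{"dz": 0.024},{"dz": 0.01},{},{}])

```text
time: 3.48
position: [0.4413, 0.0823, 0.0883]
tool_rot: [0.797, 0.604, -0.001, -0.001]
ft_force: [0.3, -0.2, 0.2]
grip_width: 0.0869
grip_force: 0.0
```

```bash
python3 h.py
```

```text
t 3.48 chest mm [-142.1  -46.4   88.3] yaw err -0.0001 z [-0.002  0.    -1.   ] F [ 0.3 -0.2  0.2] grip 0.08689575403985021 0.0 q6 0.20823971916214928
```

pendant(motion=[{},{},{},{},{},{},{},{}], jaw=0.01, squeeze=10)

```text
time: 4.15
position: [0.4425, 0.081, 0.0886]
tool_rot: [0.798, 0.603, 0.0, 0.0]
ft_force: [-0.3, -0.9, -0.0]
grip_width: 0.0416
grip_force: 0.0
```

```bash
python3 h.py
```

```text
t 4.15 chest mm [-140.7  -47.3   88.6] yaw err -0.0032 z [ 0. -0. -1.] F [-0.3 -0.9 -0. ] grip 0.04157161033801703 0.0 q6 0.20878194118561538
```

pendant(motion=[{},{},{},{},{},{},{}])

```text
time: 4.73
position: [0.4425, 0.081, 0.0885]
tool_rot: [0.798, 0.603, 0.0, 0.0]
ft_force: [-0.2, 0.2, -0.8]
grip_width: 0.0175
grip_force: 10.0
```

```bash
python3 h.py
```

```text
t 4.73 chest mm [-140.6  -47.3   88.5] yaw err -0.003 z [ 0. -0. -1.] F [-0.2  0.2 -0.8] grip 0.01745650726917957 10.000090599060059 q6 0.20877056184036777
```

The knob is held (opening 17.5 mm, grip 10 N). I swing to about 1.0 rad along the arc and check.

pendant(motion=[{"dy": 0.0007,"dz": -0.014},{"dy": 0.002,"dz": -0.0138},{"dy": 0.0035,"dz": -0.0136},{"dy": 0.0048,"dz": -0.0131},{"dy": 0.0061,"dz": -0.0126},{"dy": 0.0073,"dz": -0.0119},{"dy": 0.0085,"dz": -0.0111},{"dy": 0.0095,"dz": -0.0102},{"dy": 0.0105,"dz": -0.0092},{"dy": 0.0114,"dz": -0.0081},{}])

```text
time: 5.65
position: [0.5021, 0.0642, 0.208]
tool_rot: [0.798, 0.603, -0.002, -0.002]
ft_force: [-8.7, 2.6, 12.3]
grip_width: 0.0177
grip_force: 10.0
```

```bash
python3 h.py
```

```text
t 5.65 chest mm [-78.7 -47.4 208. ] yaw err -0.003 z [-0.006  0.001 -1.   ] F [-8.7  2.6 12.3] grip 0.017698239737181026 10.00240445137024 q6 0.18181979965578607
```

pendant(motion=[{"dy": -0.001,"dz": -0.0017},{}])

```text
time: 5.82
position: [0.5018, 0.0642, 0.208]
tool_rot: [0.798, 0.603, -0.001, -0.001]
ft_force: [-4.0, 1.6, 3.1]
grip_width: 0.0171
grip_force: 10.0
```

```bash
python3 h.py
```

```text
t 5.82 chest mm [-79.  -47.4 208. ] yaw err -0.003 z [-0.003  0.001 -1.   ] F [-4.   1.6  3.1] grip 0.017094228759494307 10.001560896635056 q6 0.18237663843697294
```

pendant(motion=[{"dy": 0.0121,"dz": -0.007},{"dy": 0.0128,"dz": -0.0057},{"dy": 0.0133,"dz": -0.0044},{"dy": 0.0137,"dz": -0.0031},{"dy": 0.0139,"dz": -0.0017},{"dy": 0.014,"dz": -0.0003},{"dy": 0.014,"dz": 0.0011},{},{}])

```text
time: 6.57
position: [0.5946, 0.0377, 0.2289]
tool_rot: [0.798, 0.603, 0.001, 0.001]
ft_force: [0.6, 1.0, 0.9]
grip_width: 0.0175
grip_force: 10.0
```

```bash
python3 h.py
```

```text
t 6.57 chest mm [ 17.5 -47.8 228.9] yaw err -0.0035 z [ 0.002 -0.    -1.   ] F [0.6 1.  0.9] grip 0.017500416022465434 9.997099936008453 q6 0.15346583445533757
```

```bash
python3 - <<'E'
from rig import robot, viewer, sensors
import cv2,numpy as np
a=viewer.camera("scene")["img"][180:380,200:440,::-1]
b=viewer.camera("wrist")["img"][:,:,::-1]
cv2.imwrite("pics/s2.png",cv2.vconcat([cv2.convertScaleAbs(cv2.resize(a,(360,300),interpolation=cv2.INTER_CUBIC),alpha=1.3),cv2.resize(b,(360,270))]))
E
```

```text
(no output)
```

View pics/s2.png

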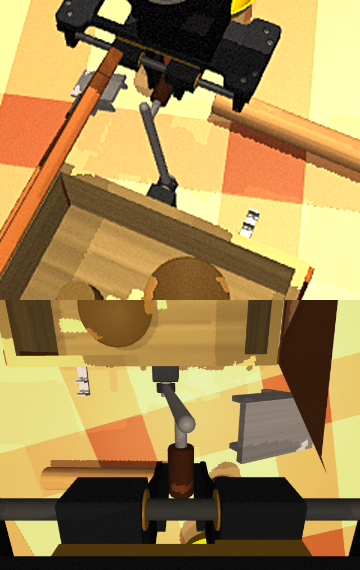

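The scene half (top) shows the rod tip at about (155,105), just past upright. In the wrist half (bottom), the bracket is at about (270,425), ahead of the tip, and both its cheeks and the gripper are clear. I continue the arc to about 1.95.

pendant(motion=[{"dy": 0.007,"dz": 0.001},{"dy": 0.0069,"dz": 0.0015},{"dy": 0.0068,"dz": 0.0018},{"dy": 0.0067,"dz": 0.0021},{"dy": 0.0066,"dz": 0.0025},{},{}])

```text
time: 7.25
position: [0.6267, 0.0286, 0.2195]
tool_rot: [0.798, 0.603, -0.0, -0.0]
ft_force: [-0.5, -0.0, 0.4]
grip_width: 0.0177
grip_force: 10.0
```

```bash
python3 h.py
```

```text
t 7.25 chest mm [ 50.9 -48.  219.5] yaw err -0.0033 z [-0.  0. -1.] F [-0.5 -0.   0.4] grip 0.01769618477738575 10.001504123210907 q6 0.14492185163767748
```

pendant(motion=[{"dy": 0.003,"dz": 0.0013},{},{}])

```text
time: 7.5
position: [0.6289, 0.028, 0.2186]
tool_rot: [0.798, 0.603, -0.0, -0.0]
ft_force: [-0.6, 0.7, 0.0]
grip_width: 0.0176
grip_force: 10.0
```

pendant(motion=[{"dy": 0.003,"dz": 0.0013},{},{}])

```text
time: 7.75
position: [0.632, 0.0271, 0.2173]
tool_rot: [0.798, 0.603, -0.0, -0.0]
ft_force: [-0.6, -1.3, -0.3]
grip_width: 0.0175
grip_force: 10.0
```

```bash
python3 h.py
```

```text
t 7.75 chest mm [ 56.3 -48.  217.3] yaw err -0.0032 z [-0.  0. -1.] F [-0.6 -1.3 -0.3] grip 0.017486777903714043 10.00061810016632 q6 0.1435267415557316
```

At about 1.99 rad with no load, the rod is within a few mm of the slot's back, so I let go.

pendant(motion=[{},{},{},{},{},{},{},{}], jaw=0.06)

```text
time: 8.42
position: [0.6321, 0.0272, 0.2175]
tool_rot: [0.798, 0.603, 0.0, 0.0]
ft_force: [0.0, 0.3, 0.4]
grip_width: 0.0578
grip_force: 0.0
```

```bash
python3 h.py
```

```text
t 8.42 chest mm [ 56.4 -47.9 217.5] yaw err -0.0031 z [ 0. -0. -1.] F [0.  0.3 0.4] grip 0.05776508404821058 0.0 q6 0.14355372607813643
```

pendant(motion=[{"dx": -0.005},{"dx": -0.01},{"dx": -0.015},{"dx": -0.015},{"dx": -0.015},{"dx": -0.01},{},{}])

```text
time: 9.08
position: [0.6127, -0.0413, 0.2175]
tool_rot: [0.799, 0.602, 0.0, -0.0]
ft_force: [0.2, -0.5, 0.5]
grip_width: 0.06
grip_force: 0.0
```

```bash
python3 h.py
python3 - <<'E'
from rig import robot, viewer, sensors
import cv2,numpy as np
a=viewer.camera("scene")["img"][180:380,200:440,::-1]
b=viewer.camera("wrist")["img"][:,:,::-1]
cv2.imwrite("pics/s3.png",cv2.vconcat([cv2.convertScaleAbs(cv2.resize(a,(360,300),interpolation=cv2.INTER_CUBIC),alpha=1.3),cv2.resize(b,(360,270))]))
E
```

```text
t 9.08 chest mm [  56.3 -119.   217.5] yaw err -0.0054 z [ 0.  0. -1.] F [ 0.2 -0.5  0.5] grip 0.05996352648146321 0.0 q6 0.0297585831529187
```

View pics/s3.png

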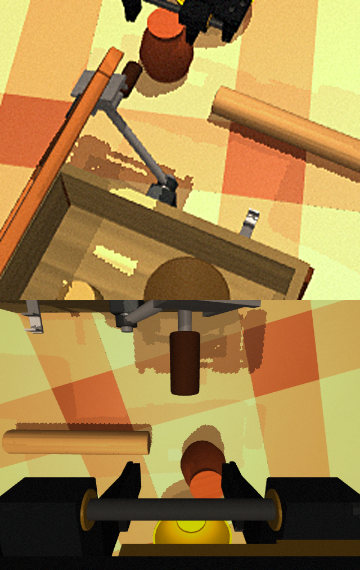

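The scene half shows the rod tip inside the bracket at about (105,95), with the lid up and the pin and vase in place. In the wrist half the knob is free at about (185,363). I check the rod angle from the knob's pixel after letting it settle.

pendant(motion=[{"dz": -0.01},{"dz": -0.02},{"dz": -0.01},{},{},{},{}])

```text
time: 9.77
position: [0.6122, -0.0399, 0.2565]
tool_rot: [0.798, 0.603, -0.001, -0.001]
ft_force: [-0.6, -0.0, 0.7]
grip_width: 0.06
grip_force: 0.0
```

```bash
python3 - <<'E'
from rig import robot, viewer, sensors
import cv2
from h import *
for i in range(2):
    c=viewer.camera("wrist"); C=dict(f=c["fx"],c=(c["cx"],c["cy"]),p=c["xyz"],r=R.from_quat(c["attitude"]))
    img=c["img"].astype(int); m=((img[...,0]<90)&(img[...,0]-img[...,1]>25)).astype(np.uint8); m[280:]=0
    n,l,s,ce=cv2.connectedComponentsWithStats(m); k=[(s[j].tolist(),ce[j].round(1)) for j in range(1,n) if s[j][4]>500]; print(k)
for t in(1.9,1.95,2.0,2.05): print(t,proj(C,w(P,(-.14*np.cos(t),-.04,.1+.14*np.sin(t)))).round(1))
cv2.imwrite("pics/w4.png",c["img"][:,:,::-1])
E
```

```text
[([314, 67, 32, 90, 2092], array([329.5, 112. ])), ([139, 208, 132, 19, 934], array([193.7, 216.7])), ([323, 238, 72, 42, 2411], array([358.3, 261.5]))]
[([314, 66, 32, 91, 2107], array([329.7, 111.7])), ([139, 209, 131, 18, 901], array([193.5, 216.5])), ([323, 237, 72, 43, 2405], array([358.2, 261.3]))]
1.9 [296.3 115.3]
1.95 [312.2 115. ]
2.0 [327.5 114.8]
2.05 [341.9 114.5]
```

The knob's pixel column gives a rod angle of about 2.0 rad, and it didn't move between the two frames. I hand in.

```bash
python3 -c "
from rig import robot, viewer, sensors
print(robot.hand_in())"
```

```text
the job is handed in; nothing more can be done
None
```

The prop rod is resting in the lid's slot bracket at about 2.0 rad, let go and still, with the lid open and the pin, bowl and vase untouched; I handed the job in after about 10 s, and no verdict was returned.

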